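# Hold a bag clip gaping over the recipe card

## Task

Squeeze the wider of the two blue spring clips open, lift it off the steel fin of its rack, and hold it gaping over the middle of the recipe card's top edge, one jaw on each side and well over the edge but touching the card nowhere, so that I can tuck a shopping list in beside the card. Finish while still holding the clip squeezed open there: do not let go. Leave the narrow clip on the fin, and do not shift the card stand or the things around.

Things in the scene. Friction and masses are not known exactly. Their poses are not given: they have to be found in the camera images.
- wide_clip_mid (a point): Pivot pin, at mid-height, of the WIDE blue plastic spring clip (jaws 90 mm wide, 86 mm high, about 80 g), which stands handles up, jaws down, biting the rack's fin. Own y: along the pin and the jaws' width; x: the direction in which handles are squeezed and jaws spread; z: up to the handles. Same from either side.
- wide_clip_grip (a point): Where to squeeze the wide clip: between its two handle plates, 32 mm above the pin. The plates are 34 mm wide along y and reach from 6 to 40 mm above the pin (44 when squeezed). Parked, their outsides are 46 mm apart at the top, 29 at the foot; fully squeezed they are parallel, upright and 26 mm apart.
- wide_clip_mouth (a point): Midway between the wide clip's jaw tips, 46 mm below the pin. Fully open, the inner gap is about 24 mm at the tips, 17 mm at 20 mm below the pin and 13 mm at 10 mm below it; the pin itself (10 mm thick) closes the throat above.
- wide_clip_far (a joint): Opening of one half of the wide clip about the pin, rad: 0 shut, about 0.02 when biting the fin, 0.25 fully open. Spring: about 2 N on each handle starts to open it, 7 N opens it to its hard stop (grip with 15 to 25 N); let go, it shuts.
- wide_clip_near (a joint): Opening of the other half of the wide clip, always nearly the same value: 0 shut, 0.25 fully open.
- narrow_clip_mid (a point): Pivot pin of the NARROW blue clip: same in every way, but its jaws are only 50 mm wide. It sits on the same fin, its pin 104 mm from the wide clip's; which of the two is at which end varies. Stays where it is.
- rack_top (a point): Middle of the top edge, 64 mm above the worktop, of the steel fin (4 mm thick along its x, 210 mm long along its y) that stands on a fixed wooden base (70 x 230 x 14 mm). The clips straddle the fin, pins about 5 mm above its top edge; lift them straight up, by 50 mm or more, to clear it.
- card_edge (a point): Middle of the top edge, 150 mm above the worktop, of the upright stiff white recipe card (3 mm thick along its x, 130 mm wide along its y; z up) that is fixed in a loose wooden foot (70 x 150 x 22 mm, 0.6 kg in all).
- card_stand: The card stand: origin on the worktop under the middle of its wooden foot, axes as for card_edge.
- rack: The clip rack: origin on the worktop under the middle of its wooden base, axes as for rack_top. Fixed.
- tin: Food tin, 75 mm across, 58 mm high, a bystander behind the rack; origin at its underside.
- mug: Mug, dark grey above and white below, 82 x 114 x 97 mm, a bystander at the back; origin at its underside.
- apple: Red apple, 72 mm across, 63 mm high, a bystander behind the card; origin at its underside.
There are look-alikes about, which are no part of the job. Leave any black, pink or purple look-alike of the part that bears wide_clip_mid alone.

How it is judged:
On the way:
1. the wide clip is squeezed open in the fingers and lifted off the fin (value of joint each of wide_clip_far, wide_clip_near above 0.16 rad and contact force between the fingers and wide_clip above 1 N and contact force between wide_clip and rack below 0.1 N and height (world z) of wide_clip_mid above 0.115 m), for 0.2 s.
At the end, for the whole second after the job is handed in: Wide clip gripped, each half open over 0.16 rad, still, upright and along the card within 10 deg; card edge between the jaws, 7 to 36 mm below the pin, within 9 mm of the pin across and 22 mm along; nothing touches the card or stand; stand and narrow clip moved under 12 mm (value of joint each of wide_clip_far, wide_clip_near above 0.16 rad and contact force between the fingers and wide_clip above 1 N and contact force between wide_clip and rack below 0.1 N and x of card_edge in the frame of wide_clip_mid between -0.009 and 0.009 m and y of card_edge in the frame of wide_clip_mid between -0.022 and 0.022 m and z of card_edge in the frame of wide_clip_mid between -0.036 and -0.007 m and angle between the y axis of wide_clip_mid and the y axis of card_edge, either way round below 0.17 rad and angle between wide_clip_mid's own z axis and vertical below 0.17 rad and contact force between each of wide_clip, the arm, the fingers and card_stand below 0.1 N and linear speed of wide_clip below 0.02 m/s and height (world z) of card_edge above 0.145 m and distance of each of card_stand, narrow_clip_mid from where it was at the start of the episode below 0.012 m); the arm keeps its last pose, push and grip.
It fails at once if the card stand is shifted by more than 12 mm (distance of card_stand from where it was at the start of the episode above 0.012 m).
It fails at once if the narrow clip is shifted by more than 12 mm (distance of narrow_clip_mid from where it was at the start of the episode above 0.012 m).
It fails at once if the clip is pushed hard onto the card (over 10 N) (contact force between wide_clip and card_stand above 10 N).
It fails at once if the tin, mug or apple is shifted by more than 20 mm (distance of any of tin, mug, apple from where it was at the start of the episode above 0.02 m).
It also fails if it takes over 35 s, if anything falls off the work surface, if the arm or the gripper's body presses on something with over 40 N, if the wrist force passes 120 N, or if a joint passes its speed limit or range.

## Robot

A 6-joint arm with a two-finger parallel gripper is mounted at the origin on a cart in front of the work surface, level with it; the furniture and walls round the work are solid. World frame = base frame: x ahead of the robot, y to its left, z up, the work surface at z = 0. Lengths are in m, angles in rad, forces in N, time in s.
With the tool pointing down it reaches from about 0.35 to 0.8 m from the base axis. Payload 7.3 kg.
Tool frame: the origin (TCP) lies midway between the tips of the shut fingers; the grasp point (between the pads) lies 19 mm behind it (grip_point_offset is the distance from the TCP to the grasp point, in m); z points along the fingers, y is the line along which they close (so a half turn about z gives the same grasp; the last joint's range is limited). The gripper opens to 85 mm and grips with 20 to 120 N. Pads are 22 mm wide; open, the fingers measure 114 mm over their backs; the gripper's body (76 mm by 85 mm) begins 54 mm behind the grasp point. The pads swing forward as they close: fully open they stand 13 mm farther back than shut.
Start: joints at [1.19, 0.342, 1.524, -0, 1.275, -0.146], TCP at [0.122, 0.511, 0.231] pointing down, gripper open.
Joint ranges: [-2.53, 2.53], [-0.77, 2.02], [0.04, 2.7], [-1, 4.14], [0.28, 2.66], [-3.11, 3.11]. Speed limits (rad/s): [2.57, 2.57, 3.14, 3.14, 3.14, 3.14].

## Interface

Orientations are given as [roll, pitch, yaw] about the fixed x, y, z axes, in that order (R = Rz(yaw) Ry(pitch) Rx(roll)).
In Python, from station import read_state, capture, sign_off, spot_in, cut_out, place_of, grip_point_offset gives the robot as it stands. The module is installed in compiled form; this text tells all that it offers.
- The arm moves only by the tool arm_command, never from a script. Its argument "moves" is one flat list of numbers, 7 for each row, row after row: the shift along the tool's x, y, z scaled (see below), then the turn, a rotation vector about the tool's x, y, z scaled (see below), then the opening, from 0 (shut) to 1 (fully open). In form: [x, y, z, rx, ry, rz, fingers, x, y, z, rx, ry, rz, fingers, ...]. A call has 1 to 5 rows; each row shifts and turns the commanded pose from where the row before left it, along the tool's axes as they then stand; what a row does not reach is not made up. The controller multiplies each number of a shift by 0.025 m and each number of a turn by 0.12 rad. A row lasts 1/12 s, in which the tool goes at most 41.7 mm and 7.16 degrees, less where a joint would pass 70% of its speed; a pose out of reach is approached as far as the arm can. A call with a number of a shift or a turn outside -1 to 1 is refused whole. A call with a gripper value outside its range is refused whole. The fingers move at their own pace and stop on an object; "newtons" is the grip in N (left out, the last holds). Time passes only in rows, so rows that do not move let the fingers close. It gives the time, the measured TCP pose, the force, the opening and the grip force at its end, in the units of the state.
- read_state(): the state, without advancing time (a new reading comes with each control period).
- capture(name): name is "scene" or "top" or "wrist"; returns a dict with "pixels" (420x560x3 uint8, red, green, blue), "K" (3x3 intrinsics, pixels), "pose" (4x4, takes a point from camera to world coordinates); the wrist camera has in their place "tool_from_camera" (4x4, takes a point from camera to tool coordinates, whose origin is the TCP and whose axes are the flange's). Camera axes: x right, y down, z forward; pixel columns grow to the right and rows downward; lengths in m; the calibration is good to about 2 mm. The wrist camera is an equidistant fisheye: a pixel r from the principal point sees the ray r / f radians off the axis. A picture is of the moment at which its call begins: read the wrist's pose just before it. There is no depth.
- sign_off(): hands the job in; it is judged then, once.
Trained networks look in a picture, given as the dict that the camera call returned (one of the last four; its "shot" number tells which), for a name from the list of things; names that differ only in an ending like _2 or _b are one class to them, and where a whole thing is asked for, a point or a joint stands for the part that bears it (a point fixed in the world has none). Each returns a list of dicts, best first, with "p" (0 to 1); they miss things now and then, are a little off and sometimes report something else, mostly with a low value. They report only what shows in the picture. A call takes as long as a camera call. They do not tell look-alikes from the thing itself.
- spot_in(picture, target): "uv" ([column, row] in pixels, amid what is visible of it).
- cut_out(picture, target): "region" (420x560 bool, what is visible of it) and "uv" ([column, row] in pixels, amid what is visible of it).
- place_of(picture, target): "uv" ([column, row] in pixels: a listed point, or the origin of a listed thing).
The state is a dict: "t": time; "joint_pos": joint angles; "joint_vel": joint speeds; "joint_efforts": joint torques, N m; "tcp_pos": TCP position; "ee_rot": TCP orientation; "contact_force": force on the tool from outside, world axes, zero at the start; "wrist_torque": the same for the moment, N m; "gripper_width": finger opening in m; "grasp_force": force on a finger pad.
Only numpy, scipy, OpenCV 4.12 (cv2) and the standard library are available. Lean on these libraries where they do the work, as an engineer would, in place of code of your own. Each camera call takes 0.05 s, during which the arm holds its last target. There are 200 camera calls.

## Working session

There is one attempt and no reset: what is moved stays moved. The work goes in short steps, Python scripts to look and compute and a tool call to move; the robot and the scene stay as the last step left them, time stands still between calls to the robot, and variables do not carry over. Pictures are saved under pics/ and viewed, at most 10 in all, crops included, and the job is handed in when it is done.

Besides the shell and the picture viewer there is one more tool, called after "Call:" by a JSON object that holds its "method" and its "body", one argument or row to a line. arm_command: Moves the arm, as the interface text tells. Its arguments: {"type":"object","properties":{"moves":{"type":"array"},"newtons":{"type":"number"}},"required":["moves"]}

```bash
mkdir -p pics
cat > h.py <<'E'
import numpy as np, cv2
from station import *
def save(p,n): cv2.imwrite('pics/'+n,cv2.cvtColor(p['pixels'],cv2.COLOR_RGB2BGR))
def ray(p,uv):
    d=np.linalg.inv(p['K'])@[uv[0],uv[1],1]; T=np.array(p['pose']); d=T[:3,:3]@d
    return T[:3,3],d/np.linalg.norm(d)
def onz(p,uv,z):
    o,d=ray(p,uv); return o+d*(z-o[2])/d[2]
def tri(rs):
    A=np.zeros((3,3));b=np.zeros(3)
    for o,d in rs: M=np.eye(3)-np.outer(d,d);A+=M;b+=M@o
    x=np.linalg.solve(A,b); return x,[float(np.linalg.norm(np.cross(x-o,d))) for o,d in rs]
def proj(p,X):
    T=np.array(p['pose']);c=T[:3,:3].T@(np.array(X)-T[:3,3]);u=p['K']@c;return u[:2]/u[2]
E
python3 - <<'E'
from h import *
s=read_state();print(s,grip_point_offset)
P={n:capture(n) for n in('scene','top')}
for n,p in P.items():
    save(p,n+'0.png')
    print(n,np.round(p['pose'],3).tolist(),p['K'][0][0])
    for t in ['wide_clip_mid','wide_clip_grip','wide_clip_mouth','narrow_clip_mid','rack_top','rack','card_edge','card_stand','tin','mug','apple']:
        print(t,[(np.round(r['uv'],1).tolist(),round(r['p'],2)) for r in place_of(p,t)])
a=np.hstack([P['scene']['pixels'],P['top']['pixels']])
E
```

```text
{'t': 0.0, 'joint_pos': array([ 1.18995248e+00,  3.42720855e-01,  1.52502154e+00,  1.44905991e-05,
        1.27540206e+00, -1.46006064e-01]), 'joint_vel': array([ 0.0001774 ,  0.00104162, -0.00043338, -0.00106801,  0.0020308 ,
        0.00057028]), 'joint_efforts': array([ 5.43015649e-04, -4.33684123e+01, -2.46016484e+01, -1.13231163e-04,
        7.53492670e-03, -4.87317698e-05]), 'tcp_pos': array([0.12198547, 0.51021707, 0.23062536]), 'ee_rot': array([-3.14005938e+00, -2.39476497e-04,  2.90675046e+00]), 'contact_force': array([-0.80612037, -0.29976568, -0.1039059 ]), 'wrist_torque': array([-0.00573137, -0.02075577, -0.06031175]), 'grasp_force': 0.0, 'gripper_width': 0.08569082077702275} 0.0187
scene [[0.626, -0.58, 0.522, -0.0], [-0.78, -0.476, 0.406, -0.465], [0.013, -0.661, -0.75, 0.812], [0.0, 0.0, 0.0, 1.0]] 379.54964996323156
wide_clip_mid [([316.3, 257.3], 0.9), ([305.1, 210.6], 0.87), ([362.5, 310.1], 0.69), ([282.8, 320.3], 0.58)]
wide_clip_grip [([364.1, 305.0], 0.87), ([318.5, 251.5], 0.85), ([306.8, 201.3], 0.78), ([284.7, 309.4], 0.76), ([201.3, 171.3], 0.61), ([317.3, 2
[... 596 characters left out ...]
85628
wide_clip_mid [([401.3, 241.6], 0.75), ([349.8, 292.7], 0.68), ([299.6, 181.4], 0.61), ([339.7, 226.3], 0.6)]
wide_clip_grip [([301.6, 177.5], 0.94), ([343.3, 222.7], 0.9), ([406.6, 240.6], 0.82), ([353.1, 293.4], 0.8), ([302.9, 236.5], 0.55), ([178.9, 158.7], 0.42)]
wide_clip_mouth [([341.1, 229.4], 0.86), ([352.6, 290.9], 0.83), ([395.1, 242.6], 0.78), ([297.6, 182.2], 0.57)]
narrow_clip_mid [([305.1, 239.4], 0.82), ([195.6, 224.2], 0.7), ([323.8, 235.8], 0.32)]
rack_top [([323.5, 233.1], 0.66)]
rack [([319.9, 238.1], 0.72)]
card_edge [([197.7, 222.8], 0.64), ([339.0, 227.4], 0.27)]
card_stand [([209.1, 231.1], 0.82)]
tin [([353.0, 160.8], 0.56)]
mug [([259.9, 166.9], 0.65)]
apple []
```

View pics/scene0.png

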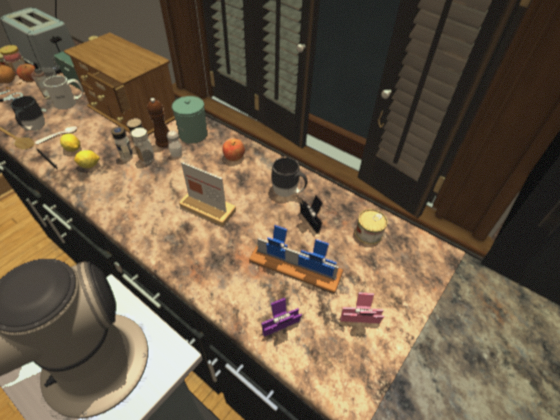

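View pics/top0.png

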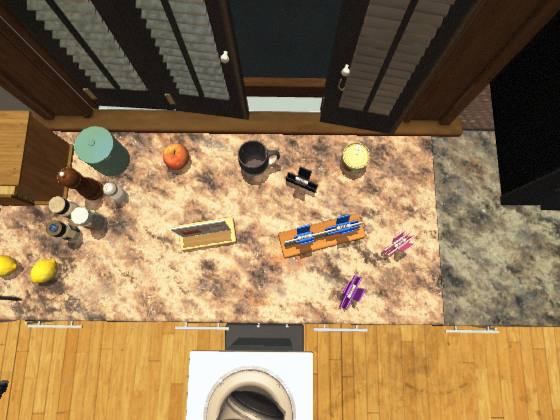

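Two views: card stand at scene (205,195), top (205,232). Two blue clips sit on the orange rack, at scene (276,245) and (316,257), top (305,237) and (341,226). The black (312,212), purple (280,317) and pink (362,310) clips are look-alikes. I'll triangulate the points and confirm with a crop.

Run:
```python
from h import *
s=capture('scene');t=capture('top')
def T(n,a,b):
    x,e=tri([ray(s,a),ray(t,b)]);print(n,np.round(x,4),np.round(e,4))
T('A mid',[316.3,257.3],[339.7,226.3]);T('A grip',[318.5,251.5],[343.3,222.7]);T('A mouth',[316.8,265.8],[341.1,229.4])
T('B mid',[276.3,245.1],[305.1,239.4]);T('rack_top',[298.7,253.6],[323.5,233.1])
T('card',[201.7,168.7],[197.7,222.8]);T('cardstand',[205.8,206.7],[209.1,231.1])
print('mug',onz(s,[287.6,190],0),'tin',onz(t,[353,160.8],0),'apple',onz(s,[236,154.5],0))
print('tin s',onz(s,[371.4,232.5],0))
for nm,z in(('card_edge',.15),):print(onz(s,[201.7,168.7],z),onz(t,[197.7,222.8],z))
c=lambda p,a,b:cv2.resize(p['pixels'][b:b+75,a:a+100],None,fx=4,fy=4,interpolation=2)
a=np.vstack([np.hstack([c(s,245,220),c(t,270,200)]),np.hstack([c(s,165,150),c(t,160,190)])])
cv2.imwrite('pics/crop1.png',a[:,:,::-1])
```

```text
A mid [ 0.4715 -0.2279  0.0613] [0.002 0.002]
A grip [ 0.4748 -0.2319  0.086 ] [0.0004 0.0004]
A mouth [ 0.4676 -0.2351  0.0363] [0.002 0.002]
B mid [ 0.434  -0.1366  0.0715] [0.0012 0.0012]
rack_top [ 0.4547 -0.1869  0.0577] [0.0034 0.0034]
card [0.457  0.1247 0.1524] [0.0012 0.0012]
cardstand [0.456  0.1259 0.0086] [0.0065 0.0065]
mug [ 6.58640152e-01 -4.89559157e-03 -1.11022302e-16] tin [ 0.67125919 -0.27661721  0.        ] apple [0.6809402  0.22492761 0.        ]
tin s [ 6.74668156e-01 -2.80415944e-01  1.11022302e-16]
[0.45764359 0.12754994 0.15      ] [0.45840403 0.12444022 0.15      ]
```

View pics/crop1.png

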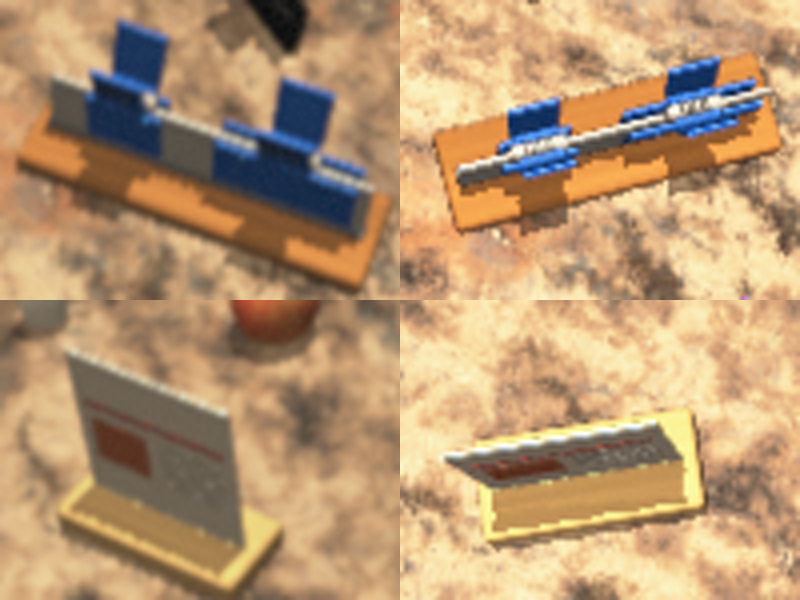

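The wide clip is the right-hand blue one, scene (316,257), top (341,226). It has a broad jaw plate, while the one at (276,245) has narrow jaws. It is also blue and on the fin, unlike the purple, pink and black ones. Now a fit of the yaws.

```bash
cat >> h.py <<'E'
from scipy.spatial.transform import Rotation as Ro
def plan(pos,yaw):
    """remaining shift/turn from the present pose in the tool's axes and units"""
    s=read_state();R=Ro.from_euler('xyz',s['ee_rot']);G=Ro.from_euler('xyz',[np.pi,0,yaw])
    d=R.inv().apply(np.array(pos)-s['tcp_pos'])/.025; w=(R.inv()*G).as_rotvec()/.12
    print('t',round(s['t'],2),'tcp',np.round(s['tcp_pos'],4),'rot',np.round(s['ee_rot'],3),'shift',np.round(d,2),'turn',np.round(w,2),'w',round(s['gripper_width'],4),'gf',round(s['grasp_force'],1),'F',np.round(s['contact_force'],1),'j6',round(s['joint_pos'][5],2))
E
python3 - <<'E'
from h import *
t=capture('top');s=capture('scene')
def ln(n,p,a,b,z):
    A=onz(p,a,z);B=onz(p,b,z);d=A-B;print(n,np.round(A,4),np.round(B,4),'mid',np.round((A+B)/2,4),'len',round(np.linalg.norm(d),4),'yaw',round(np.arctan2(d[1],d[0]),3))
ln('fin t',t,[285,243],[363,223.2],.064)
ln('fin s',s,[245+52/4,220+78/4],[245+372/4,220+186/4],.064)
ln('card t',t,[171.75,228.75],[224.5,221.75],.15)
ln('card s',s,[165+68/4,150+50/4],[165+228/4,150+112/4],.15)
plan([.45,.12,.27],1.8)
E
```

```text
fin t [ 0.4241 -0.0846  0.064 ] [ 0.4786 -0.2869  0.064 ] mid [ 0.4514 -0.1857  0.064 ] len 0.2095 yaw 1.834
fin s [ 0.4242 -0.0885  0.064 ] [ 0.4822 -0.284   0.064 ] mid [ 0.4532 -0.1863  0.064 ] len 0.204 yaw 1.859
card t [0.4433 0.1851 0.15  ] [0.4618 0.0608 0.15  ] mid [0.4525 0.123  0.15  ] len 0.1257 yaw 1.719
card s [0.4418 0.1844 0.15  ] [0.4658 0.0633 0.15  ] mid [0.4538 0.1239 0.15  ] len 0.1234 yaw 1.767
t 1.4 tcp [0.1221 0.5106 0.2313] rot [ 3.142 -0.     2.907] shift [-16.39 -12.14  -1.55] turn [ 0.   -0.    9.22] w 0.0854 gf 0.0 F [-0.3 -0.1  0.5] j6 -0.15
```

Call:
{"method": "arm_command", "body": {
  "moves": [-0.8,-0.6,-0.3,0,0,0,1,-0.8,-0.6,-0.3,0,0,0,1,-0.8,-0.6,-0.3,0,0,0,1,-0.8,-0.6,-0.3,0,0,0,1,-0.8,-0.6,-0.3,0,0,0,1]
}}

```text
t: 1.82
tcp_pos: [0.2025, 0.4134, 0.2692]
ee_rot: [3.141, 0.0, 2.907]
contact_force: [-0.2, -0.2, -0.9]
gripper_width: 0.085
grasp_force: 0.0
```

Call:
{"method": "arm_command", "body": {
  "moves": [-0.8,-0.6,0,0,0,0,1,-0.8,-0.6,0,0,0,0,1,-0.8,-0.6,0,0,0,0,1,-0.8,-0.6,0,0,0,0,1,-0.8,-0.6,0,0,0,0,1]
}}

```text
t: 2.23
tcp_pos: [0.2823, 0.3172, 0.269]
ee_rot: [3.141, 0.0, 2.907]
contact_force: [-0.1, -0.3, 0.2]
gripper_width: 0.0853
grasp_force: 0.0
```

Call:
{"method": "arm_command", "body": {
  "moves": [-0.8,-0.6,0,0,0,0,1,-0.8,-0.6,0,0,0,0,1,-0.8,-0.6,0,0,0,0,1,-0.8,-0.6,0,0,0,0,1,-0.8,-0.6,0,0,0,0,1]
}}

```text
t: 2.65
tcp_pos: [0.3622, 0.2209, 0.269]
ee_rot: [3.141, 0.0, 2.907]
contact_force: [0.6, -0.3, 0.3]
gripper_width: 0.0854
grasp_force: 0.0
```

Call:
{"method": "arm_command", "body": {
  "moves": [-0.8,-0.6,0,0,0,0,1,-0.8,-0.6,0,0,0,0,1,-0.8,-0.6,0,0,0,0,1,-0.8,-0.6,0,0,0,0,1,-0.8,-0.6,0,0,0,0,1]
}}

```text
t: 3.07
tcp_pos: [0.442, 0.1247, 0.2689]
ee_rot: [3.141, 0.0, 2.907]
contact_force: [-0.2, 0.8, 0.6]
gripper_width: 0.0852
grasp_force: 0.0
```

Call:
{"method": "arm_command", "body": {
  "moves": [0,0,0,0,0,0.9,1,0,0,0,0,0,0.9,1,0,0,0,0,0,0.9,1,0,0,0,0,0,0.9,1,0,0,0,0,0,0.9,1]
}}

```text
t: 3.48
tcp_pos: [0.4414, 0.1257, 0.2688]
ee_rot: [3.141, -0.0, 2.361]
contact_force: [-0.4, -0.6, 0.3]
gripper_width: 0.0856
grasp_force: 0.0
```

Call:
{"method": "arm_command", "body": {
  "moves": [0,0,0,0,0,0.9,1,0,0,0,0,0,0.9,1,0,0,0,0,0,0.9,1,0,0,0,0,0,0.9,1,0,0,0,0,0,0.9,1]
}}

```text
t: 3.9
tcp_pos: [0.4413, 0.1258, 0.2688]
ee_rot: [3.141, -0.0, 1.821]
contact_force: [0.8, -0.1, 0.1]
gripper_width: 0.0856
grasp_force: 0.0
```

```bash
cat >> h.py <<'E'
def wcap():
    s=read_state();p=capture('wrist');T=np.eye(4);T[:3,:3]=Ro.from_euler('xyz',s['ee_rot']).as_matrix();T[:3,3]=s['tcp_pos']
    p['T']=T@np.array(p['tool_from_camera']);return p
def wray(p,uv):
    K=p['K'];x=(uv[0]-K[0][2])/K[0][0];y=(uv[1]-K[1][2])/K[1][1];r=np.hypot(x,y)+1e-9
    d=p['T'][:3,:3]@np.array([np.sin(r)*x/r,np.sin(r)*y/r,np.cos(r)]);return p['T'][:3,3],d
def wonz(p,uv,z):
    o,d=wray(p,uv);return o+d*(z-o[2])/d[2]
E
python3 - <<'E'
from h import *
plan([.471,-.237,.2],1.845)
p=wcap();save(p,'w1.png');print(p['K'],np.round(p['tool_from_camera'],3))
for t,z in(('card_edge',.15),('rack_top',.064),('wide_clip_mid',.069)):
    print(t,[(np.round(r['uv'],1).tolist(),round(r['p'],2),np.round(wonz(p,r['uv'],z),4)) for r in place_of(p,t)])
E
```

```text
t 3.9 tcp [0.4413 0.1258 0.2688] rot [ 3.141 -0.     1.821] shift [-14.35  -2.45   2.75] turn [ 0.  -0.  -0.2] w 0.0856 gf 0.0 F [ 0.8 -0.1  0.1] j6 -0.14
[[325.1922621    0.         278.14651661]
 [  0.         325.1922621  209.56451465]
 [  0.           0.           1.        ]] [[ 0.001 -0.963 -0.268  0.068]
 [ 1.     0.001 -0.001  0.001]
 [ 0.001 -0.268  0.963 -0.143]
 [ 0.     0.     0.     1.   ]]
card_edge [([296.2, 207.7], 0.78, array([0.4572, 0.127 , 0.15  ]))]
rack_top [([287.4, 172.6], 0.56, array([0.4483, 0.1411, 0.064 ]))]
wide_clip_mid [([143.6, 381.8], 0.72, array([ 0.314 , -0.2242,  0.069 ]))]
```

View pics/w1.png

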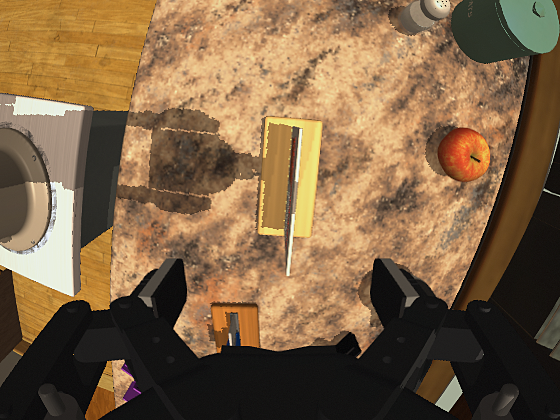

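The wrist view shows the card's top edge as a white line from (299,128) to (290,276), with the stand's foot around (290,178). The rack begins at (235,305). Next I fit the white line and head for the clip.

Run:
```python
from h import *
s=read_state();p=wcap();g=p['pixels'].astype(int)
for v in range(124,282,12):print(v,g[v,284:306].min(1).tolist())
X=[]
for v in range(132,272,2):
    r=g[v,280:310].min(1);u=np.where(r>190)[0]
    if len(u)>1: X.append(wonz(p,[280+u.mean(),v],.15))
X=np.array(X);m=X.mean(0);d=np.linalg.svd(X-m)[2][0];print(len(X),X[0],X[-1],m,np.arctan2(d[1],d[0]))
print(wonz(p,[299,127.5],.15),wonz(p,[290,276.5],.15))
```

```text
124 [104, 134, 132, 134, 136, 132, 129, 129, 131, 133, 131, 127, 122, 125, 126, 122, 124, 125, 121, 120, 118, 113]
136 [68, 68, 69, 69, 70, 69, 70, 68, 66, 66, 67, 60, 62, 63, 46, 148, 230, 242, 155, 109, 108, 111]
148 [66, 69, 70, 69, 69, 67, 90, 86, 36, 16, 28, 57, 65, 45, 158, 228, 240, 151, 93, 106, 109, 111]
160 [69, 70, 69, 69, 69, 70, 56, 22, 25, 32, 50, 63, 60, 168, 237, 239, 167, 92, 107, 110, 109, 111]
172 [69, 68, 68, 69, 77, 69, 21, 20, 37, 58, 60, 81, 179, 242, 224, 138, 98, 105, 106, 113, 120, 122]
184 [67, 67, 67, 67, 66, 61, 48, 44, 58, 63, 85, 122, 131, 108, 88, 104, 108, 116, 119, 122, 121, 119]
196 [67, 65, 63, 59, 108, 134, 59, 65, 58, 89, 132, 125, 110, 100, 117, 115, 118, 121, 121, 120, 119, 119]
208 [66, 64, 70, 91, 85, 41, 68, 58, 88, 130, 125, 111, 96, 116, 115, 119, 120, 119, 120, 118, 116, 116]
220 [104, 73, 86, 64, 47, 63, 64, 153, 237, 235, 178, 101, 110, 114, 118, 120, 119, 117, 116, 113, 114, 115]
232 [64, 85, 68, 44, 59, 86, 177, 238, 217, 136, 103, 109, 115, 117, 118, 116, 115, 113, 112, 111, 114, 118]
244 [79, 45, 56, 53, 125, 211, 238, 196, 91, 105, 108, 103, 100, 100, 98, 95, 97, 103, 113, 120, 127, 134]
256 [83, 59, 44, 144, 226, 235, 188, 95, 132, 146, 144, 124, 114, 119, 125, 131, 135, 133, 129, 130, 132, 127]
268 [74, 48, 148, 228, 235, 181, 89, 100, 101, 99, 106, 111, 112, 111, 106, 99, 99, 99, 96, 96, 100, 101]
280 [116, 118, 121, 124, 131, 135, 134, 135, 127, 113, 110, 115, 109, 103, 100, 96, 91, 91, 93, 96, 105, 116]
54 [0.44416138 0.18840439 0.15      ] [0.46548827 0.06978574 0.15      ] [0.45463804 0.1298729  0.15      ] -1.393935604728331
[0.44166378 0.1914717  0.15      ] [0.46942109 0.06403721 0.15      ]
```

Call:
{"method": "arm_command", "body": {
  "moves": [-1,-0.1,0,0,0,0,1,-1,-0.1,0,0,0,0,1,-1,-0.1,0,0,0,0,1,-1,-0.1,0,0,0,0,1,-1,-0.1,0,0,0,0,1]
}}

```text
t: 4.57
tcp_pos: [0.461, 0.0006, 0.2689]
ee_rot: [3.141, 0.0, 1.83]
contact_force: [0.3, 0.3, -0.3]
gripper_width: 0.0855
grasp_force: 0.0
```

Call:
{"method": "arm_command", "body": {
  "moves": [-1,-0.1,0.2,0,0,0,1,-1,-0.1,0.2,0,0,0,1,-1,-0.1,0.2,0,0,0,1,-1,-0.1,0.2,0,0,0,1,-1,-0.1,0.2,0,0,0,1]
}}

```text
t: 4.98
tcp_pos: [0.4805, -0.1237, 0.2436]
ee_rot: [3.141, -0.0, 1.829]
contact_force: [0.6, -0.2, -1.0]
gripper_width: 0.0858
grasp_force: 0.0
```

Call:
{"method": "arm_command", "body": {
  "moves": [-0.8,-0.2,0.4,0,0,0,1,-0.8,-0.2,0.4,0,0,0,1,-0.8,-0.2,0.4,0,0,0,1,-0.8,-0.2,0.4,0,0,0,1,0,0,0,0,0,0,1]
}}

```text
t: 5.4
tcp_pos: [0.4805, -0.2076, 0.2017]
ee_rot: [-3.139, -0.001, 1.826]
contact_force: [-1.0, -0.4, -0.9]
gripper_width: 0.0852
grasp_force: 0.0
```

Run:
```python
from h import *
plan([.469,-.237,.2],1.845)
p=wcap();save(p,'w2.png')
for t,z in(('rack_top',.064),('wide_clip_mid',.069),('wide_clip_grip',.101),('narrow_clip_mid',.069)):
    print(t,[(np.round(r['uv'],1).tolist(),round(r['p'],2),np.round(wonz(p,r['uv'],z),4)) for r in place_of(p,t)])
```

```text
t 5.4 tcp [ 0.4805 -0.2076  0.2017] rot [-3.139e+00 -1.000e-03  1.826e+00] shift [-1.02 -0.74  0.07] turn [-0.02 -0.01 -0.16] w 0.0852 gf 0.0 F [-1.  -0.4 -0.9] j6 -0.81
rack_top [([257.7, 165.3], 0.6, array([ 0.4559, -0.1827,  0.064 ]))]
wide_clip_mid [([103.0, 196.7], 0.8, array([ 0.3161, -0.246 ,  0.069 ])), ([258.2, 229.4], 0.76, array([ 0.4703, -0.2378,  0.069 ])), ([201.0, 331.0], 0.71, array([ 0.4377, -0.3653,  0.069 ])), ([417.3, 146.2], 0.64, array([ 0.5885, -0.1267,  0.069 ]))]
wide_clip_grip [([88.8, 206.3], 0.91, array([ 0.3193, -0.2462,  0.101 ])), ([190.3, 349.7], 0.91, array([ 0.4336, -0.3666,  0.101 ])), ([432.4, 146.9], 0.86, array([ 0.5874, -0.1247,  0.101 ])), ([254.9, 239.8], 0.59, array([ 0.4691, -0.2359,  0.101 ]))]
narrow_clip_mid [([253.9, 106.1], 0.55, array([ 0.4406, -0.1338,  0.069 ])), ([470.1, 67.0], 0.42, array([ 0.6218, -0.0354,  0.069 ]))]
```

View pics/w2.png

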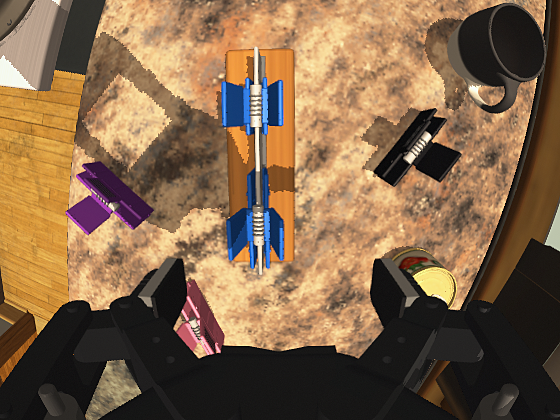

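The wrist view shows the wide clip on the fin with its pin at (258,228), the narrow one at (256,105), and the fin line from (256,47) to (260,274). The look-alikes are clear of the approach. Next, the precise yaw and the aim.

Run:
```python
from h import *
p=wcap()
A=wonz(p,[256,47],.064);B=wonz(p,[260,274],.064);d=A-B;y=np.arctan2(d[1],d[0]);m=(A+B)/2
print(A,B,m,np.linalg.norm(d),y)
for r in (cut_out(p,'wide_clip_mid')):
    R=r['region'];v,u=np.where(R);print(np.round(r['uv']),r['p'],u.min(),u.max(),v.min(),v.max())
u=d/np.linalg.norm(d);P=m-52*.001*u*1;print('52mm from mid',P)
plan([.4695,-.237,.14],y)
```

```text
[ 0.429655  -0.0789953  0.064    ] [ 0.48453081 -0.2813203   0.064     ] [ 0.4570929 -0.1801578  0.064    ] 0.20963483360527488 1.8356505527083884
[254. 232.] 0.89 224 281 171 267
[419. 155.] 0.83 370 456 112 188
[200. 327.] 0.71 176 222 281 354
52mm from mid [ 0.47070487 -0.2303446   0.064     ]
t 5.75 tcp [ 0.4817 -0.2041  0.2044] rot [3.141e+00 1.000e-03 1.828e+00] shift [-1.15 -0.81  2.58] turn [ 0.01  0.   -0.06] w 0.0854 gf 0.0 F [ 0.3 -0.2  0.2] j6 -0.81
```

Call:
{"method": "arm_command", "body": {
  "moves": [-0.5,-0.4,0.4,0,0,0,1,-0.5,-0.4,0.4,0,0,0,1,0,0,0,0,0,0,1,0,0,0,0,0,0,1,0,0,0,0,0,0,1]
}}

```text
t: 6.17
tcp_pos: [0.4688, -0.2336, 0.1844]
ee_rot: [3.141, 0.0, 1.827]
contact_force: [-0.0, -0.2, -0.4]
gripper_width: 0.0853
grasp_force: 0.0
```

Run:
```python
from h import *
p=wcap();save(p,'w3.png')
for t,z in(('rack_top',.064),('wide_clip_mid',.069),('wide_clip_grip',.101),('narrow_clip_mid',.069)):
    print(t,[(np.round(r['uv'],1).tolist(),round(r['p'],2),np.round(wonz(p,r['uv'],z),4)) for r in place_of(p,t)])
for r in (cut_out(p,'wide_clip_mid')):
    v,u=np.where(r['region']);print(np.round(r['uv']),r['p'],u.min(),u.max(),v.min(),v.max())
plan([.4695,-.237,.082],1.8356)
```

```text
rack_top [([279.0, 142.0], 0.76, array([ 0.4571, -0.1834,  0.064 ]))]
wide_clip_mid [([108.7, 179.3], 0.97, array([ 0.3183, -0.248 ,  0.069 ])), ([441.1, 124.6], 0.7, array([ 0.5858, -0.1285,  0.069 ])), ([280.5, 207.5], 0.62, array([ 0.4718, -0.2346,  0.069 ]))]
wide_clip_grip [([91.7, 182.8], 0.93, array([ 0.3194, -0.2445,  0.101 ])), ([276.9, 220.2], 0.9, array([ 0.4693, -0.2362,  0.101 ])), ([459.4, 125.7], 0.9, array([ 0.5853, -0.1285,  0.101 ])), ([203.1, 345.3], 0.6, array([ 0.4352, -0.3671,  0.101 ]))]
narrow_clip_mid [([278.1, 75.9], 0.94, array([ 0.4429, -0.1323,  0.069 ]))]
[279. 210.] 0.96 246 309 147 253
[445. 133.] 0.87 395 487 88 166
[206. 320.] 0.64 179 235 270 354
[108. 184.] 0.59 65 159 142 217
t 6.47 tcp [ 0.4687 -0.2338  0.1841] rot [3.141 0.    1.827] shift [-0.13 -0.    4.08] turn [ 0.    0.   -0.07] w 0.0851 gf 0.0 F [-0.  -0.3  0.1] j6 -0.87
```

View pics/w3.png

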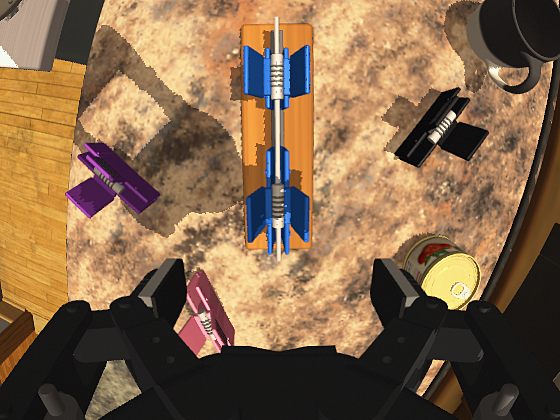

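The gap between the fingers (centre column 280) lines up with the clip at (279,207) and the fin. Descending.

Call:
{"method": "arm_command", "body": {
  "moves": [-0.1,0,0.8,0,0,0,1,0,0,0.8,0,0,0,1,0,0,0.8,0,0,0,1,0,0,0.8,0,0,0,1,0,0,0.8,0,0,0,1]
}}

```text
t: 6.88
tcp_pos: [0.4692, -0.2364, 0.0831]
ee_rot: [3.141, 0.0, 1.827]
contact_force: [0.5, -0.6, -0.8]
gripper_width: 0.0856
grasp_force: 0.0
```

Call:
{"method": "arm_command", "body": {
  "moves": [0,0,0.1,0,0,0,1,0,0,0,0,0,0,0.6,0,0,0,0,0,0,0.5,0,0,0,0,0,0,0.4,0,0,0,0,0,0,0],
  "newtons": 20
}}

```text
t: 7.3
tcp_pos: [0.4698, -0.237, 0.0827]
ee_rot: [3.14, 0.002, 1.827]
contact_force: [-0.5, 0.2, 5.9]
gripper_width: 0.0388
grasp_force: 5.1
```

Call:
{"method": "arm_command", "body": {
  "moves": [0,0,0,0,0,0,0,0,0,0,0,0,0,0,0,0,0,0,0,0,0,0,0,0,0,0,0,0,0,0,0,0,0,0,0]
}}

```text
t: 7.72
tcp_pos: [0.47, -0.2373, 0.0834]
ee_rot: [3.139, 0.003, 1.827]
contact_force: [-0.4, 0.2, 8.6]
gripper_width: 0.0253
grasp_force: 20.0
```

Run:
```python
from h import *
plan([.4695,-.237,.15],1.8356)
p=wcap();save(p,'w4.png')
```

```text
t 7.72 tcp [ 0.47   -0.2373  0.0834] rot [3.139e+00 3.000e-03 1.827e+00] shift [ 0.01 -0.01 -2.67] turn [ 0.02  0.03 -0.07] w 0.0253 gf 20.0 F [-0.4  0.2  8.6] j6 -0.87
```

View pics/w4.png

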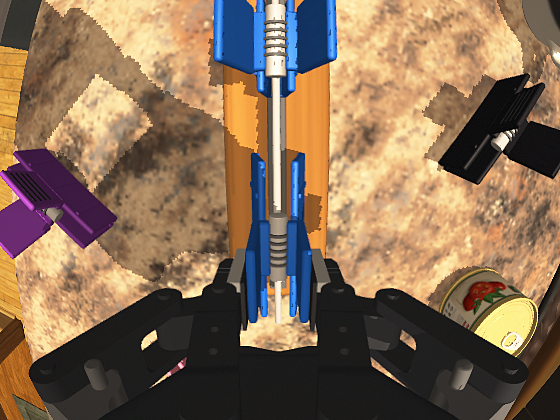

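The clip is fully squeezed (25 mm) and the jaws gape evenly about the fin (coil at (279,245)). Lifting.

Call:
{"method": "arm_command", "body": {
  "moves": [0,0,-0.4,0,0,0,0,0,0,-0.6,0,0,0,0,0,0,-0.6,0,0,0,0,0,0,-0.6,0,0,0,0,0,0,-0.6,0,0,0,0]
}}

```text
t: 8.18
tcp_pos: [0.469, -0.2365, 0.1529]
ee_rot: [3.141, 0.0, 1.827]
contact_force: [-0.6, 0.6, -0.3]
gripper_width: 0.025
grasp_force: 20.5
```

Call:
{"method": "arm_command", "body": {
  "moves": [0,0,-0.8,0,0,0,0,0,0,-0.8,0,0,0,0,0,0,-0.8,0,0,0,0,0,0,-0.8,0,0,0,0,0,0,-0.4,0,0,0,0]
}}

```text
t: 8.6
tcp_pos: [0.4696, -0.2369, 0.2447]
ee_rot: [3.139, 0.003, 1.827]
contact_force: [0.1, -0.2, -0.2]
gripper_width: 0.0252
grasp_force: 20.5
```

Run:
```python
from h import *
plan([.4555,.1278,.24],1.748)
p=wcap();save(p,'w5.png');S=capture('scene')
print([(np.round(r['uv'],1).tolist(),round(r['p'],2)) for r in place_of(S,'wide_clip_mid')])
q=read_state()['tcp_pos'];
for dz in(-.009,-.013,-.017):print(dz,proj(S,q+[0,0,dz]))
print('narrow',[(np.round(wonz(p,r['uv'],.069),4),r['p']) for r in place_of(p,'narrow_clip_mid')])
b=np.hstack([cv2.resize(p['pixels'][190:400,140:420],(400,300)),cv2.resize(S['pixels'][160:310,240:440],(400,300),interpolation=2)])
cv2.imwrite('pics/c5.png',b[:,:,::-1])
```

```text
t 8.6 tcp [ 0.4696 -0.2369  0.2447] rot [3.139e+00 3.000e-03 1.827e+00] shift [14.26  3.15  0.15] turn [0.03 0.03 0.66] w 0.0252 gf 20.5 F [ 0.1 -0.2 -0.2] j6 -0.87
[([323.1, 215.3], 0.84), ([280.4, 318.1], 0.71), ([361.0, 309.2], 0.69), ([299.3, 250.6], 0.6), ([308.2, 211.1], 0.56)]
-0.009 [326.37332755 212.47222799]
-0.013 [326.14304545 213.76197764]
-0.017 [325.91453833 215.04178609]
narrow [(array([ 0.4388, -0.1327,  0.069 ]), 0.68)]
```

View pics/c5.png

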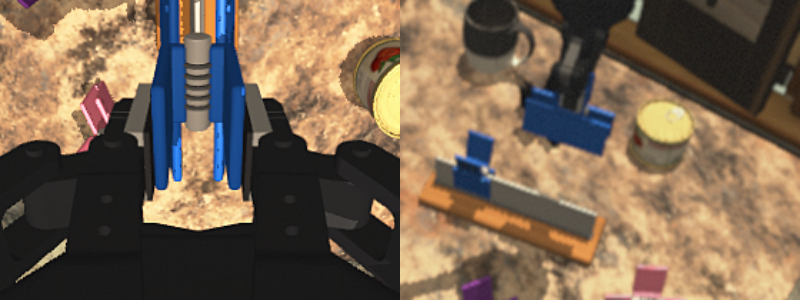

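The clip is off the fin, gaping at crop (195,80), i.e. wrist (277,245). The narrow clip stays on the rack at scene (276,245). Carrying it to the card.

Call:
{"method": "arm_command", "body": {
  "moves": [0.5,0.1,0,0,0,0.1,0,0.9,0.2,0,0,0,0.1,0,0.9,0.2,0,0,0,0.1,0,0.9,0.2,0,0,0,0.1,0,0.9,0.2,0,0,0,0.1,0]
}}

```text
t: 9.22
tcp_pos: [0.4666, -0.1303, 0.2396]
ee_rot: [-3.139, -0.002, 1.766]
contact_force: [1.1, 0.4, -0.2]
gripper_width: 0.0252
grasp_force: 20.5
```

Call:
{"method": "arm_command", "body": {
  "moves": [0.9,0.2,0,0,0,0.1,0,0.9,0.2,0,0,0,0,0,0.9,0.2,0,0,0,0,0,0.9,0.2,0,0,0,0,0,0.5,0.2,0,0,0,0,0]
}}

```text
t: 9.63
tcp_pos: [0.4719, -0.024, 0.2398]
ee_rot: [-3.139, -0.002, 1.756]
contact_force: [0.8, 0.4, -0.5]
gripper_width: 0.0252
grasp_force: 20.5
```

Call:
{"method": "arm_command", "body": {
  "moves": [0.5,0.1,0,0,0,0,0,0,0,0,0,0,0,0,0,0,0,0,0,0,0,0,0,0,0,0,0,0]
}}

```text
t: 9.97
tcp_pos: [0.4729, -0.0139, 0.2405]
ee_rot: [-3.14, -0.0, 1.755]
contact_force: [-0.2, -0.4, -1.0]
gripper_width: 0.0252
grasp_force: 20.5
```

Run:
```python
from h import *
plan([.4555,.1278,.24],1.748)
p=wcap();save(p,'w6.png')
print([(np.round(r['uv'],1).tolist(),np.round(wonz(p,r['uv'],.15),4),r['p']) for r in place_of(p,'card_edge')])
```

```text
t 9.97 tcp [ 0.4729 -0.0139  0.2405] rot [-3.14  -0.     1.755] shift [5.7  0.35 0.02] turn [-0.01 -0.    0.06] w 0.0252 gf 20.5 F [-0.2 -0.4 -1. ] j6 -0.38
[([288.9, 20.7], array([0.4546, 0.128 , 0.15  ]), 0.9)]
```

View pics/w6.png

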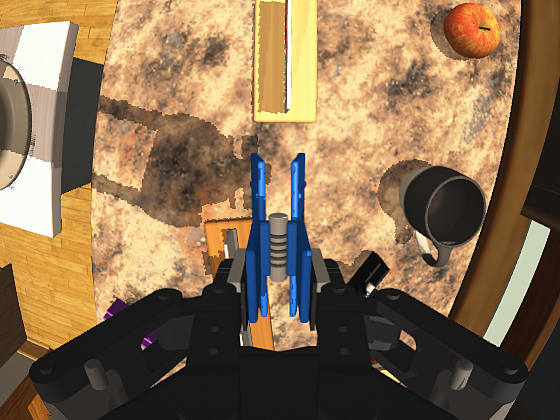

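The clip gapes at (278,245) and the card edge lies straight ahead at column 289. All three measurements agree on a card middle near (0.455, 0.128). Moving over it.

Call:
{"method": "arm_command", "body": {
  "moves": [0.8,0.1,0,0,0,0.1,0,0.9,0.1,0,0,0,0,0,0.9,0.1,0,0,0,0,0,0.9,0,0,0,0,0,0,0.9,0,0,0,0,0,0]
}}

```text
t: 10.48
tcp_pos: [0.4616, 0.0963, 0.2411]
ee_rot: [-3.142, 0.0, 1.741]
contact_force: [-0.5, -0.4, -1.7]
gripper_width: 0.025
grasp_force: 20.5
```

Call:
{"method": "arm_command", "body": {
  "moves": [0.8,0,0,0,0,0,0,0.5,0,0,0,0,0,0,0,0,0,0,0,0,0,0,0,0,0,0,0,0,0,0,0,0,0,0,0]
}}

```text
t: 10.9
tcp_pos: [0.4562, 0.1273, 0.2412]
ee_rot: [-3.141, 0.0, 1.742]
contact_force: [-0.4, -0.8, -0.8]
gripper_width: 0.0249
grasp_force: 20.5
```

Run:
```python
from h import *
plan([.4555,.1278,.1845],1.748)
p=wcap();g=p['pixels'].astype(int);save(p,'w7.png')
for v in range(60,220,14):
    r=g[v,255:305];print(v,np.where((r.min(1)>150))[0]+255, 'blue',(lambda k:(k.min(),k.max(),len(k)) if len(k) else '')(np.where((r[:,2]>r[:,0]+50))[0]+255))
X=[]
for v in range(60,200,2):
    u=np.where(g[v,265:295].min(1)>190)[0]
    if 1<len(u)<7: X.append(wonz(p,[265+u.mean(),v],.15))
X=np.array(X);m=X.mean(0);d=np.linalg.svd(X-m)[2][0];print(len(X),X[0],X[-1],np.arctan2(d[1],d[0]))
i=d/d[1];print('edge x at y=.1278',(m+i*(.1278-m[1]))[0])
T=capture('top');save(T,'t7.png')
S=capture('scene')
for q in(p,):print([(np.round(r['uv'],1).tolist(),np.round(wonz(p,r['uv'],.15),4),round(r['p'],2)) for r in place_of(p,'card_edge')])
b=np.hstack([cv2.resize(p['pixels'][30:330,140:420],(400,429)),cv2.resize(S['pixels'][110:250,140:270],(400,429),interpolation=2)])
cv2.imwrite('pics/c7.png',b[:,:,::-1])
```

```text
t 10.9 tcp [0.4562 0.1273 0.2412] rot [-3.141  0.     1.742] shift [ 0.03 -0.03  2.27] turn [-0.    0.   -0.05] w 0.0249 gf 20.5 F [-0.4 -0.8 -0.8] j6 -0.06
60 [255 263 264 265 266 267 270 271 300 301] blue 
74 [257 258 261 262 263 264 290 291 292 293 294 295 296 297 298 299 300 301
 302 303 304] blue 
88 [] blue 
102 [] blue 
116 [] blue 
130 [274 275 276 277] blue 
144 [274 275 276 277] blue 
158 [] blue (np.int64(255), np.int64(304), 15)
172 [] blue (np.int64(255), np.int64(304), 24)
186 [] blue (np.int64(255), np.int64(304), 24)
200 [] blue (np.int64(255), np.int64(303), 23)
214 [] blue (np.int64(255), np.int64(302), 22)
11 [0.44384144 0.19103098 0.15      ] [0.44629379 0.17683249 0.15      ] -1.3997647411495666
edge x at y=.1278 0.45476299979764195
[([275.9, 213.4], array([0.4551, 0.1274, 0.15  ]), 0.89)]
```

Call:
{"method": "arm_command", "body": {
  "moves": [0,-0.05,0.3,0,0,0,0,0,0,0.3,0,0,0,0,0,0,0.2,0,0,0,0,0,0,0.2,0,0,0,0,0,0,0,0,0,0,0]
}}

```text
t: 11.52
tcp_pos: [0.4541, 0.1278, 0.2149]
ee_rot: [-3.139, -0.0, 1.743]
contact_force: [-0.6, 0.2, -0.8]
gripper_width: 0.0251
grasp_force: 20.5
```

Run:
```python
from h import *
plan([.455,.1278,.1845],1.743)
p=wcap();S=capture('scene');T=capture('top')
c=lambda q,a,b,w,h,W:cv2.resize(q['pixels'][b:b+h,a:a+w],(W,600*1),interpolation=2)
b=np.hstack([c(p,180,60,190,285,400),c(S,150,110,100,150,400)])
cv2.imwrite('pics/c8.png',b[:,:,::-1])
```

```text
t 11.52 tcp [0.4541 0.1278 0.2149] rot [-3.139 -0.     1.743] shift [-0.01  0.04  1.22] turn [-0.02 -0.   -0.  ] w 0.0251 gf 20.5 F [-0.6  0.2 -0.8] j6 -0.06
```

View pics/c8.png

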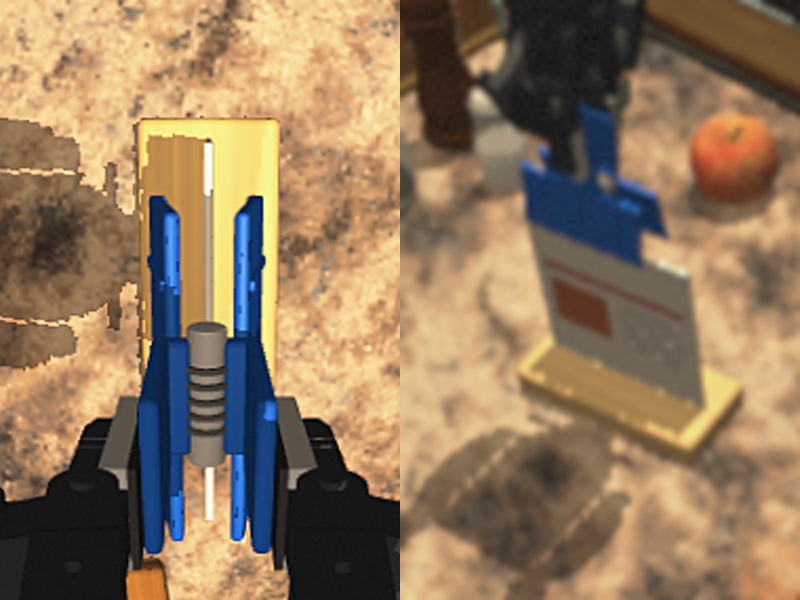

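The card edge (crop column 208) lies exactly midway between the jaws (180 and 236) and parallel to them. Descending the remaining 30 mm.

Call:
{"method": "arm_command", "body": {
  "moves": [0,0,0.2,0,0,0,0,0,0,0.2,0,0,0,0,0,0,0.2,0,0,0,0,0,0,0.2,0,0,0,0,0,0,0.2,0,0,0,0]
}}

```text
t: 12.08
tcp_pos: [0.4547, 0.1279, 0.1907]
ee_rot: [-3.141, -0.0, 1.743]
contact_force: [0.3, -0.1, -1.1]
gripper_width: 0.025
grasp_force: 20.5
```

Call:
{"method": "arm_command", "body": {
  "moves": [0,0,0.2,0,0,0,0,0,0,0,0,0,0,0,0,0,0,0,0,0,0,0,0,0,0,0,0,0,0,0,0,0,0,0,0]
}}

```text
t: 12.5
tcp_pos: [0.455, 0.128, 0.1866]
ee_rot: [3.141, -0.0, 1.743]
contact_force: [0.5, 0.7, -1.3]
gripper_width: 0.0253
grasp_force: 20.5
```

Run:
```python
from h import *
plan([.455,.1278,.1845],1.743)
p=wcap();g=p['pixels'].astype(int)
for v in range(96,220,8):
    r=g[v,240:320];w=np.where((r.min(1)>110)&(np.ptp(r,axis=1)<50))[0]+240;b=np.where(r[:,2]>r[:,0]+50)[0]+240
    print(v,w.tolist()[:8],b[b<278].max(initial=0),b[b>278].min(initial=999))
for n in('card_edge','wide_clip_mid'):print(n,[(np.round(r['uv'],1).tolist(),np.round(wonz(p,r['uv'],.15 if n[0]=='c' else .17),4),round(r['p'],2)) for r in place_of(p,n)][:3])
S=capture('scene');print([(np.round(r['uv'],1),r['p']) for n in('card_stand','narrow_clip_mid','wide_clip_mid') for r in place_of(S,n)])
```

```text
t 12.5 tcp [0.455  0.128  0.1866] rot [ 3.141 -0.     1.743] shift [-0.01 -0.    0.08] turn [ 0.01 -0.   -0.  ] w 0.0253 gf 20.5 F [ 0.5  0.7 -1.3] j6 -0.06
96 [] 0 999
104 [] 0 999
112 [] 0 999
120 [] 0 999
128 [275] 0 999
136 [275, 276, 277, 278] 0 999
144 [275, 276, 277, 278] 0 999
152 [275, 276, 277, 278] 0 999
160 [275, 276, 277, 278] 262 294
168 [275, 276, 277, 278] 264 292
176 [275, 276, 277, 278] 264 291
184 [275, 276, 277, 278] 264 291
192 [275, 276, 277, 278, 304] 264 291
200 [275, 276, 277, 278] 265 291
208 [275, 278] 264 291
216 [287] 264 291
card_edge []
wide_clip_mid [([280.7, 249.5], array([0.4566, 0.1305, 0.17  ]), 0.56)]
[(array([206.9, 207.1]), 0.88), (array([277.7, 241.6]), 0.58), (array([198. , 163.5]), 0.75), (array([283.7, 318.8]), 0.75), (array([308.1, 210.1]), 0.7), (array([201.5, 168.2]), 0.65), (array([359.8, 309.2]), 0.55)]
```

```bash
python3 -c "from station import *; print(sign_off())"
```

```text
the job is handed in; nothing more can be done
None
```

I handed the job in with the wide clip squeezed fully open and held over the middle of the card's top edge. The card sits centred between the jaws, about 22 mm below the pin; no contact showed in the force readings, the narrow clip is still on the fin, and the card stand showed no shift. The sign-off gave no verdict.

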